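# Clamp a sample through the guard window

## Robot

A 6-joint arm with a two-finger parallel gripper is mounted at the origin on the work surface. World frame = base frame: x ahead of the robot, y to its left, z up, the work surface at z = 0. Lengths are in mm, angles in rad, forces in N, time in s.
With the tool pointing down it reaches from about 325 to 900 mm from the base axis. Payload 3.5 kg.
Tool frame: the origin (TCP) lies on the centre line of the jaws, within the pads' length; the fingertips stand 8 mm ahead of it and the grasp point (between the pads) lies 11 mm behind it (env.tip_extent is the distance from the TCP to the fingertips, in mm); z points along the fingers, y is the line along which they close (so a half turn about z gives the same grasp; the last joint's range is limited). The gripper opens to 85 mm and grips with 20 to 120 N. Pads are 22 mm wide; open, the fingers measure 114 mm over their backs; the gripper's body (76 mm by 85 mm) begins 54 mm behind the grasp point. The pads swing forward as they close: fully open they stand 13 mm farther back than shut.
Start: joints at [-1.328, 0.276, -0.026, 1.268, 0, 1.467], TCP at [211.831, -588.005, 239.313] pointing down, gripper open.
Joint ranges: [-3.12, 3.12], [-0.85, 1.88], [-1.08, 1.24], [-1.95, 2.15], [-1.57, 1.53], [-3.14, 3.14]. Speed limits (rad/s): [2.57, 2.57, 3.14, 3.14, 3.14, 3.14].

## Interface

Orientations are given as [roll, pitch, yaw] about the fixed x, y, z axes, in that order (R = Rz(yaw) Ry(pitch) Rx(roll)).
In Python, from plant import get_obs, grab_frame, get_calibration, workorder, env gives the robot as it stands.
- The arm moves only by the shell command python3 -m inch 'ROWS' [OPENING] [FORCE]. ROWS is JSON, a list of rows, each a list of 6 numbers: the shift along the tool's x, y, z each as a share of 0.25 m, from -1 to 1, then the turn, a rotation vector about the tool's x, y, z each as a share of 45 degrees, from -1 to 1. In form: [[tx, ty, tz, rx, ry, rz], ...]. A call has 1 to 12 rows; each row is the pose to reach, as a shift and turn from the pose commanded when the call began, along the tool's axes at that moment; what a row does not reach only later rows make up. A row lasts 1/8 s, in which the tool goes at most 62.5 mm and 10.7 degrees, less where a joint would pass 70% of its speed; a pose out of reach is approached as far as the arm can. A call with a number of a shift or a turn outside -1 to 1 is refused whole. A call with a gripper value outside its range is refused whole. OPENING is the closure, from 0 (fully open) to 1 (shut), set as the call begins (- or left out, the last holds). The fingers move at their own pace and stop on an object; FORCE is the grip in N (left out, the last holds). Time passes only in rows, so rows that repeat a pose let the fingers close. It gives the time, the measured TCP pose, the force, the opening and the grip force at its end, in the units of the state.
- get_obs(): the state, without advancing time (a new reading comes with each control period).
- grab_frame(name): name is "side" or "top"; returns the picture (384x512x3 uint8, blue, green, red); there is no depth.
- get_calibration(name): a dict with "fx", "fy", "cx", "cy" (pixels), "R" (3x3) and "t" (3): a world point X has camera coordinates R X + t. Camera axes: x right, y down, z forward; pixel columns grow to the right and rows downward; lengths in mm; the calibration is good to about 2 mm. A picture is of the moment at which its call begins. get_calibration takes no time and is no camera call.
- workorder.job_done(): hands the job in; it is judged then, once.
The state is a dict: "time_s": time; "q": joint angles; "dq": joint speeds; "joint_torque": joint torques, N m; "tcp_pos": TCP position; "tool_rot": TCP orientation; "contact_force": force on the tool from outside, world axes, zero at the start; "torque": the same for the moment, N m; "width": finger opening in mm; "grip_force": force on a finger pad.
Only numpy, scipy, OpenCV 4.12 (cv2) and the standard library are available. Lean on these libraries where they do the work, as an engineer would, in place of code of your own. Each camera call takes 0.05 s, during which the arm holds its last target. There are 200 camera calls.

## Task

Clamp the sample: with a fingertip push the guard's clear cover fully open, reach through the window and press the lever with the flat paddle all the way down, then come out and push the cover fully shut again. Do not touch the guard's frame at any time, leave the ball-ended lever up, and leave everything else where it stands; nothing is to be picked up.

Things in the scene. Friction and masses are not known exactly. Their poses are not given: they have to be found in the camera images.
- guard: Fixed guard over two sample clamps: blue frame with clear sides, flat top at height 150 mm. Origin on the table under the window's centre; z up, y along the rails in the cover's opening direction. In its frame the top spans x -100..100, y -95..245 mm. On the top: two aluminium rails along y at x = -78 and 78 mm (up to height 158 mm) and a 3 mm high black strip at y = 242 mm
- window (a point): Centre of the window opening in the guard's top face (height 150 mm); axes as the guard's. The opening measures 120 mm along the guard's x and 130 mm along its y; the frame around it is 6 mm thick
- cover (a joint): How far the clear sliding cover is open, m: 0 = shut over the window, 0.150 = fully open against its stop. It slides along the guard's +y, stays where it is left, and needs about 2 N
- cover_top (a point): Centre of the cover's top face (height 168 mm). The cover is a clear lid with aluminium edges, 140 by 140 mm and 16 mm high, its underside 2 mm above the guard's top. It is pushed by its upright end faces, 70 mm from this point along the guard's y, either way
- paddle_lever (a joint): Angle of the paddle lever, rad: 0 = raised, 0.28 = fully down on its stop (starts at 0 to 0.04). It has friction, needs about 3 to 4 N at the paddle, and stays where it is left. Its pivot axis runs along the guard's y, 85 mm from the paddle towards the guard's +x, at height 124 mm
- paddle_top (a point): Centre of the paddle's top face, where to press: a flat black rectangle, 34 mm (guard x) by 30 mm (guard y), at the robot-side end of a steel lever under the window. Two levers lie side by side, 32 mm either side of the window's centre along the guard's y; which is which varies. Height about 141 mm raised, 117 mm fully pressed (33 mm below the guard's top)
- ball_lever (a joint): Angle of the other lever, rad: 0 = raised, 0.28 = down; same friction
- ball_top (a point): Top of the black ball, 22 mm across, at the end of the other lever, which is otherwise alike and lies 64 mm beside the paddle lever; height about 147 mm when raised
- petri_dish: Bystander: glass petri dish, 90 mm across, 16 mm high; origin at its underside centre
- sample_tin: Bystander: round aluminium sample tin, 48 mm across, 30 mm high; origin at its underside centre
- spatula: Bystander: steel spatula lying flat, 170 mm long; origin at its underside (about mid-length)
- beaker: Bystander: glass beaker, 66 mm across, 85 mm high; origin at its underside centre
- amber_jar: Bystander: amber glass jar, 56 mm across, 75 mm high; origin at its underside centre
- spray_a: Bystander: white and blue spray can, 60 mm across, 180 mm high; origin at its underside centre
- spray_b: Bystander: white and blue spray can, 60 mm across, 180 mm high; origin at its underside centre

How it is judged (in metres and radians):
On the way, in this order (a step that is already met when the one before it is completed fails the run):
1. the cover is pushed open, the paddle lever still up (value of joint cover above 0.135 m and value of joint paddle_lever below 0.12 rad), for 0.2 s.
2. the paddle lever is pressed down with the cover open (value of joint cover above 0.125 m and value of joint paddle_lever above 0.25 rad), for 0.2 s.
At the end, for the whole second after the job is handed in: The cover is shut to within 10 mm, the paddle lever is down (over 0.25 of 0.28 rad), the ball-ended lever is still up (under 0.08 rad) and every bystander is within 20 mm of where it stood (value of joint cover below 0.01 m and value of joint paddle_lever above 0.25 rad and value of joint ball_lever below 0.08 rad and distance of each of petri_dish, sample_tin, spatula, beaker, amber_jar, spray_a, spray_b from where it was at the start of the episode below 0.02 m); the robot touches nothing.
It fails at once if the robot touches the guard's frame (over 0.5 N) (contact force between any of the fingers, the arm and guard above 0.5 N).
It fails at once if the ball-ended lever is pressed (over 0.08 rad) (value of joint ball_lever above 0.08 rad).
It fails at once if a bystander is moved or lifted by over 20 mm (distance of any of petri_dish, sample_tin, spatula, beaker, amber_jar, spray_a, spray_b from where it was at the start of the episode above 0.02 m).
It also fails if it takes over 58 s, if anything falls off the work surface, if the arm or the gripper's body presses on something with over 40 N, if the wrist force passes 120 N, or if a joint passes its speed limit or range.

## Working session

There is one attempt and no reset: what is moved stays moved. The work goes in short steps, Python scripts to look and compute and a shell command to move; the robot and the scene stay as the last step left them, time stands still between calls to the robot, and variables do not carry over. Pictures are saved under pics/ and viewed, at most 10 in all, crops included, and the job is handed in when it is done.

```bash
mkdir -p pics; ls; python3 - <<'E'
from plant import get_obs, grab_frame, get_calibration, env
import cv2
for n in("side","top"):
    cv2.imwrite(f"pics/{n}0.png",grab_frame(n)); c=get_calibration(n); print(n,c)
o=get_obs();print(o["time_s"],o["tcp_pos"],o["tool_rot"],o["width"],env.tip_extent)
E
```

```text
pics
side {'fx': 352.65354736918334, 'fy': 352.65354736918334, 'cx': 256.1159719808883, 'cy': 191.54306184347553, 'R': array([[ 0.93544979, -0.35319333, -0.01371718],
       [-0.19017232, -0.47020956, -0.86182217],
       [ 0.29793989,  0.8088    , -0.50702503]]), 't': array([-534.60772548,  149.30532455,  736.01456362])}
top {'fx': 479.05162065357064, 'fy': 479.05162065357064, 'cx': 256.8228062740381, 'cy': 188.49625711094856, 'R': array([[ 0.04270689, -0.99907437,  0.00514959],
       [-0.97678177, -0.04283591, -0.20991057],
       [ 0.20993686,  0.0039346 , -0.97770703]]), 't': array([-113.08070711,  548.59576153, 1290.52377704])}
0.1 [ 211.6327557  -587.33733791  238.26669139] [-3.13955829e+00 -2.13944129e-04  3.45731295e-01] 85.4054734131191 8.0
```

View pics/top0.png

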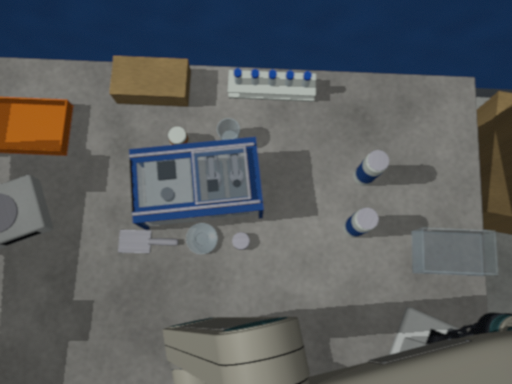

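View pics/side0.png

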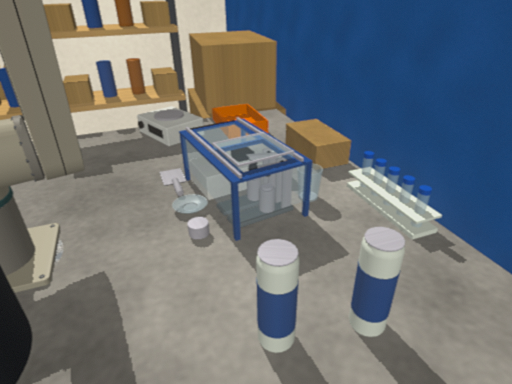

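The top view shows the guard at about (130–262, 140–222) px. The levers are near columns 213 and 237, and the cover is shut at the right-hand end, so it opens to the left (world +y). Next I'll zoom in.

```bash
python3 - <<'E'
import cv2
a=cv2.imread("pics/top0.png")[130:232,120:272]
b=cv2.imread("pics/side0.png")[110:240,170:320]
cv2.imwrite("pics/topc.png",cv2.resize(a,None,fx=5,fy=5,interpolation=cv2.INTER_CUBIC))
cv2.imwrite("pics/sidec.png",cv2.resize(b,None,fx=4.5,fy=4.5,interpolation=cv2.INTER_CUBIC))
E
```

```text
(no output)
```

View pics/topc.png

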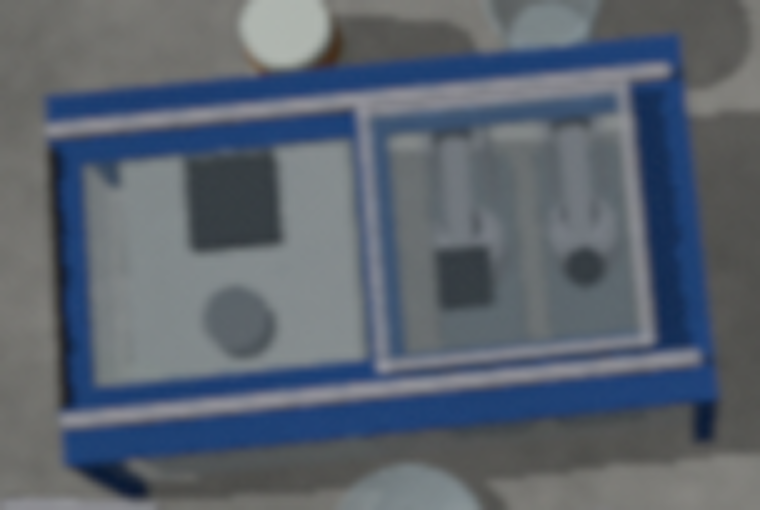

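View pics/sidec.png

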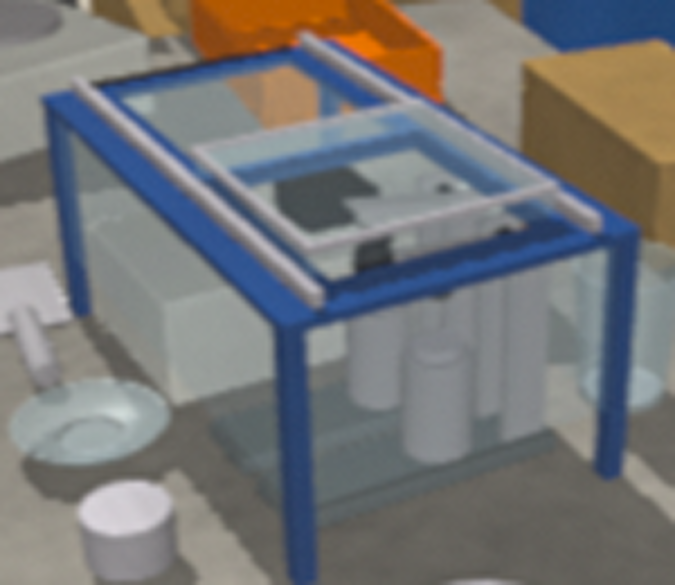

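The paddle (square) is on the +y lever, at crop pixel (465,278). The ball is at (585,267). The guard's top corners are at about (47,97), (678,35), (716,398) and (66,465). I'll fit the guard's frame to these and check it against the side view.

```bash
cat > h.py <<'E'
import numpy as np
from plant import get_calibration, get_obs, grab_frame
from scipy.spatial.transform import Rotation as Ro
def ray(n,uv,z):
    c=get_calibration(n); R=np.array(c["R"]); t=np.array(c["t"])
    d=R.T@[(uv[0]-c["cx"])/c["fx"],(uv[1]-c["cy"])/c["fy"],1]; o=-R.T@t
    return (o+d*(z-o[2])/d[2])[:2]
def proj(n,X):
    c=get_calibration(n); p=np.array(c["R"])@X+np.array(c["t"])
    return np.array([c["fx"]*p[0]/p[2]+c["cx"],c["fy"]*p[1]/p[2]+c["cy"]])
def fit(P,Q): # model P -> world Q, 2D rigid
    p=P-P.mean(0);q=Q-Q.mean(0)
    a=np.arctan2((p[:,0]*q[:,1]-p[:,1]*q[:,0]).sum(),(p*q).sum())
    R=np.array([[np.cos(a),-np.sin(a)],[np.sin(a),np.cos(a)]])
    return a,Q.mean(0)-R@P.mean(0),R
E
python3 - <<'E'
from h import *
T=lambda x,y:((x+.5)/5-.5+120,(y+.5)/5-.5+130)
S=lambda x,y:((x+.5)/4.5-.5+170,(y+.5)/4.5-.5+110)
M=np.array([[100,245],[100,-95],[-100,-95],[-100,245]],float)
Q=np.array([ray("top",T(*p),150) for p in[(47,97),(678,35),(716,398),(66,465)]])
a,o,R=fit(M,Q); print("yaw",a,"o",o,"res",(Q-(M@R.T+o)).round(1).tolist())
M2=np.array([[-100,245],[-100,-95],[100,-95]],float)
Q2=np.array([ray("side",S(*p),150) for p in[(43,100),(282,328),(638,232)]])
a2,o2,R2=fit(M2,Q2); print("side yaw",a2,"o",o2,"res",(Q2-(M2@R2.T+o2)).round(1).tolist())
g=lambda p,z,n="top":(R.T@(ray(n,p,z)-o)).round(1)
print("cover",[g(T(*p),168) for p in[(358,105),(628,80),(655,347),(380,370)]])
print("paddle",g(T(466,278),141),"ball",g(T(585,267),136))
for nm,p,z in[("petri",(201,238),16),("tin",(240,240),30),("jar",(177,134),75),("beaker",(228,129),85),("sprA",(376,161),180),("sprB",(365,219),180)]: print(nm,ray("top",p,z).round())
E
```

```text
yaw 0.14681042050211965 o [563.45182233  -0.56684804] res [[-0.6, -1.2], [-0.8, 0.7], [0.6, 1.7], [0.8, -1.2]]
side yaw 0.1490622962943617 o [563.85446614  -7.41027403] res [[1.9, -5.1], [0.7, 3.6], [-2.5, 1.5]]
cover [array([72.2, 77.6]), array([ 71.4, -64.8]), array([-72.5, -64.4]), array([-69.9,  77. ])]
paddle [-20.1  30.9] ball [-19.5 -32.2]
petri [411.  63.]
tin [409. -48.]
jar [698. 145.]
beaker [716.  -0.]
sprA [ 613. -395.]
sprB [ 460. -366.]
```

The fit is consistent: guard origin about (563.5, -1), yaw 0.147, paddle at guard (-20, 31), ball at (-20, -32), and the cover open about 6 mm. Now I'll approach with the gripper shut, turning to the guard's yaw.

```bash
python3 -m inch '[[0.05,-0.04,0,0,0,0.05],[0.2,-0.14,0,0,0,0.12],[0.38,-0.26,0,0,0,0.2],[0.56,-0.37,0,0,0,0.253],[0.74,-0.48,0,0,0,0.253],[0.88,-0.57,0,0,0,0.253],[0.97,-0.63,0,0,0,0.253],[1,-0.65,0,0,0,0.253],[1,-0.65,0,0,0,0.253],[1,-0.65,0,0,0,0.253]]' 1 40
cat >> h.py <<'E'
A=0.147; G=np.array([563.5,-1.0]); RG=np.array([[np.cos(A),-np.sin(A)],[np.sin(A),np.cos(A)]])
def st(tgt=None):
    o=get_obs(); p=np.array(o["tcp_pos"]); g=RG.T@(p[:2]-G)
    print("t",o["time_s"],"guard xy",g.round(1),"z",p[2].round(1),"rpy",np.round(o["tool_rot"],4),"F",np.round(o["contact_force"],1),"w",round(o["width"],1))
    if tgt is not None:
        R=Ro.from_euler("xyz",o["tool_rot"]).as_matrix()
        d=np.r_[RG@np.array(tgt[:2])+G,tgt[2]]-p
        print("shares",(R.T@d/250).round(3))
E
python3 -c "
from h import *
st([0,-105,239])
from plant import env;print(env.tip_extent)"
```

```text
time_s: 1.35
tcp_pos: [391.5, -351.2, 239.2]
tool_rot: [3.141, 0.0, 0.146]
contact_force: [-0.2, 0.6, 0.3]
width: -0.2
grip_force: 0.0
t 1.35 guard xy [-221.5 -321.3] z 239.2 rpy [3.1414e+00 3.0000e-04 1.4600e-01] F [-0.2  0.6  0.3] w -0.2
shares [ 0.885 -0.866  0.   ]
8.0
```

```bash
python3 -m inch '[[0.05,-0.05,0,0,0,0],[0.18,-0.17,0,0,0,0],[0.34,-0.32,0,0,0,0],[0.5,-0.47,0,0,0,0],[0.66,-0.62,0,0,0,0],[0.78,-0.74,0,0,0,0],[0.85,-0.81,0.06,0,0,0],[0.885,-0.83,0.15,0,0,0],[0.885,-0.83,0.2,0,0,0],[0.885,-0.83,0.2,0,0,0],[0.885,-0.83,0.2,0,0,0]]'
python3 - <<'E'
from h import *; import cv2
st([0,-115,167])
s=grab_frame("side")[100:230,180:340]; t=grab_frame("top")[120:240,150:290]
f=lambda i,w,h:cv2.resize(i,(w,h),interpolation=cv2.INTER_CUBIC)
cv2.imwrite("pics/c1.png",np.hstack([f(s,400,325),f(t,379,325)]))
E
```

```text
time_s: 2.72
tcp_pos: [580.5, -113.3, 190.1]
tool_rot: [3.141, -0.001, 0.146]
contact_force: [-1.1, 0.0, -0.1]
width: 0.2
grip_force: 0.0
t 2.725 guard xy [   0.4 -113.6] z 190.1 rpy [ 3.1412e+00 -8.0000e-04  1.4610e-01] F [-1.1  0.  -0.1] w 0.2
shares [-0.001  0.006  0.092]
```

View pics/c1.png

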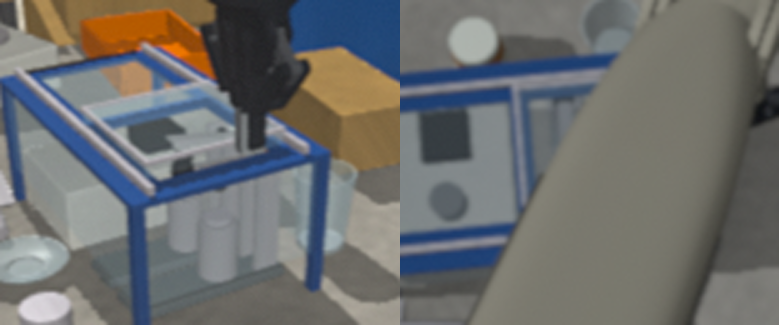

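The side view shows the closed fingertips just above the frame's end at crop pixel (255,155), and the linkage widens about 45 mm above the tips. I'll check the tip's projected position against the image before descending.

```bash
python3 - <<'E'
from h import *
w=lambda x,y,z:np.r_[RG@[x,y]+G,z]
k=lambda p:((p-[180,100])*2.5).round(0)
for y in(-128,-99):
  for z in(182,): print("tip crop px",y,z,k(proj("side",w(0,y,z))), k(proj("side",w(-11,y,z))))
print("corner",k(proj("side",w(-100,-95,150))),k(proj("side",w(100,-95,150))),"cover near corner",k(proj("side",w(-70,-64,168))),k(proj("side",w(70,-64,168))))
E
```

```text
tip crop px -128 182 [255. 157.] [244. 160.]
tip crop px -99 182 [236. 144.] [225. 147.]
corner [128. 205.] [328. 150.] cover near corner [143. 162.] [282. 127.]
```

Projection and image agree to about 1 px. Next: descend and push.

```bash
python3 -m inch '[[0,0,0.05,0,0,0],[0,0,0.09,0,0,0],[0,0,0.092,0,0,0],[0,-0.04,0.092,0,0,0],[0,-0.08,0.092,0,0,0],[0,-0.12,0.092,0,0,0],[0,-0.16,0.092,0,0,0],[0,-0.2,0.092,0,0,0]]'
python3 -m inch '[[0,-0.06,0,0,0,0],[0,-0.12,0,0,0,0],[0,-0.18,0,0,0,0],[0,-0.24,0,0,0,0],[0,-0.3,0,0,0,0],[0,-0.36,0,0,0,0],[0,-0.4,0,0,0,0],[0,-0.4,0,0,0,0]]'
python3 -c "
from h import *
st([0,65,167])"
```

```text
time_s: 3.82
tcp_pos: [573.2, -63.0, 166.6]
tool_rot: [3.14, -0.0, 0.147]
contact_force: [0.7, -2.5, -0.1]
width: 0.1
grip_force: 1.0
time_s: 4.82
tcp_pos: [557.7, 37.0, 165.9]
tool_rot: [-3.14, 0.001, 0.149]
contact_force: [0.4, -1.0, -0.5]
width: 0.1
grip_force: 0.0
t 4.825 guard xy [-0.2 38.5] z 165.9 rpy [-3.1399e+00  1.1000e-03  1.4850e-01] F [ 0.4 -1.  -0.5] w 0.1
shares [ 0.001 -0.106 -0.004]
```

```bash
python3 -m inch '[[0,-0.03,-0.004,0,0,0],[0,-0.06,-0.004,0,0,0],[0,-0.08,-0.004,0,0,0],[0,-0.1,-0.004,0,0,0],[0,-0.11,-0.004,0,0,0],[0,-0.11,-0.004,0,0,0]]'
python3 - <<'E'
from h import *; import cv2
st()
s=grab_frame("side")[90:230,170:330]
cv2.imwrite("pics/c2.png",cv2.resize(s,None,fx=3.5,fy=3.5,interpolation=cv2.INTER_CUBIC))
for c in(.135,.15):
  for x in(-70,70): print(c,x,((proj("side",np.r_[RG@[x,c*1000-70]+G,168])-[170,90])*3.5).round())
E
```

```text
time_s: 5.58
tcp_pos: [554.5, 63.4, 167.4]
tool_rot: [-3.141, -0.0, 0.147]
contact_force: [-0.4, -0.1, 0.5]
width: 0.2
grip_force: 0.0
t 5.575 guard xy [ 0.5 65. ] z 167.4 rpy [-3.1406e+00 -4.0000e-04  1.4740e-01] F [-0.4 -0.1  0.5] w 0.2
0.135 -70 [151. 190.]
0.135 70 [329. 151.]
0.15 -70 [142. 182.]
0.15 70 [319. 144.]
```

View pics/c2.png

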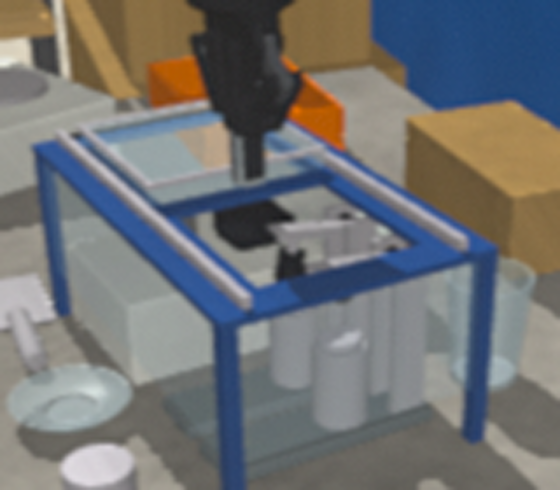

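The cover's front edge, (150,188) to (325,150), is close to or near its fully open place, but the force shows no stop yet. I'll push on gently.

```bash
python3 -m inch '[[0,-0.01,0,0,0,0],[0,-0.02,0,0,0,0],[0,-0.02,0,0,0,0]]'; python3 -c "
from h import *
st()"
python3 -m inch '[[0,-0.01,0,0,0,0],[0,-0.02,0,0,0,0],[0,-0.02,0,0,0,0]]'; python3 -c "
from h import *
st()"
```

```text
time_s: 6.0
tcp_pos: [554.2, 66.3, 167.5]
tool_rot: [3.137, -0.001, 0.146]
contact_force: [2.1, -5.5, -0.4]
width: -0.3
grip_force: 2.6
t 6.0 guard xy [ 0.7 67.9] z 167.5 rpy [ 3.1372e+00 -5.0000e-04  1.4630e-01] F [ 2.1 -5.5 -0.4] w -0.3
time_s: 6.38
tcp_pos: [554.1, 66.8, 167.6]
tool_rot: [3.127, 0.0, 0.144]
contact_force: [2.9, -16.1, -0.2]
width: 0.1
grip_force: 7.7
t 6.375 guard xy [ 0.6 68.5] z 167.6 rpy [3.1266e+00 1.0000e-04 1.4380e-01] F [  2.9 -16.1  -0.2] w 0.1
```

The stop has been reached: 16 N, face at +80, fingertip half-depth about 12 mm. Now I'll back off over the paddle.

```bash
python3 -m inch '[[0,0.05,-0.02,0,0,0],[-0.03,0.12,-0.05,0,0,0],[-0.08,0.18,-0.05,0,0,0],[-0.08,0.185,-0.05,0,0,0],[-0.08,0.185,-0.05,0,0,0]]'
python3 - <<'E'
from h import *; import cv2
st([-20,28,155])
s=grab_frame("side")[90:230,170:330]
cv2.imwrite("pics/c3.png",cv2.resize(s,None,fx=3.5,fy=3.5,interpolation=cv2.INTER_CUBIC))
E
```

```text
time_s: 7.0
tcp_pos: [539.6, 24.1, 179.7]
tool_rot: [-3.141, -0.0, 0.147]
contact_force: [0.0, 0.9, -0.8]
width: -0.2
grip_force: 0.0
t 7.0 guard xy [-20.   28.3] z 179.7 rpy [-3.141  -0.      0.1466] F [ 0.   0.9 -0.8] w -0.2
shares [-0.     0.001  0.099]
```

View pics/c3.png

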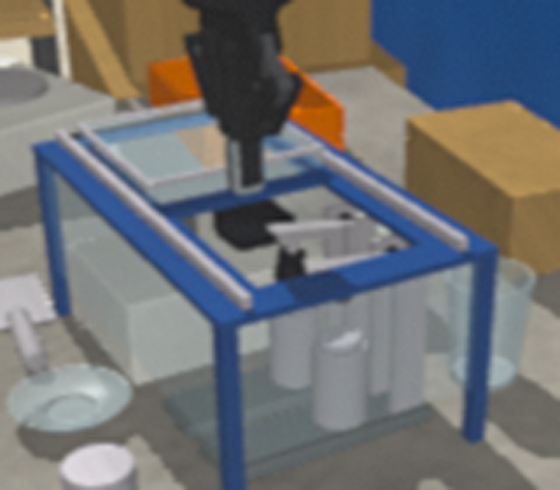

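The cover is open and nothing else has moved. The dark shape at (250,225) should be the paddle and (290,265) the ball, so I'll check them against their predicted pixels.

```bash
python3 - <<'E'
from h import *
k=lambda x,y,z:((proj("side",np.r_[RG@[x,y]+G,z])-[170,90])*3.5).round()
print("paddle corners",[k(-20+a,32+b,141) for a,b in((-17,-15),(17,-15),(17,15),(-17,15))],"ball",k(-20,-32,136),"tip",k(-20,28,172),"tip hull below",k(-20,28,141))
E
```

```text
paddle corners [array([227., 241.]), array([272., 230.]), array([252., 215.]), array([208., 225.])] ball [285. 270.] tip [241. 188.] tip hull below [243. 230.]
```

The tip is over the paddle. I'll press down.

```bash
python3 -m inch '[[0,0,0.04,0,0,0],[0,0,0.08,0,0,0],[0,0,0.11,0,0,0],[0,0,0.13,0,0,0],[0,0,0.15,0,0,0],[0,0,0.17,0,0,0],[0,0,0.17,0,0,0]]'
python3 -c "
from h import *
st()"
python3 -m inch '[[0,0,0.015,0,0,0],[0,0,0.03,0,0,0],[0,0,0.04,0,0,0],[0,0,0.04,0,0,0]]'
python3 -c "
from h import *
st()"
```

```text
time_s: 7.92
tcp_pos: [540.2, 24.1, 136.9]
tool_rot: [3.142, -0.001, 0.147]
contact_force: [0.5, -0.6, 0.4]
width: 0.1
grip_force: 0.0
t 7.925 guard xy [-19.4  28.2] z 136.9 rpy [ 3.1416e+00 -5.0000e-04  1.4700e-01] F [ 0.5 -0.6  0.4] w 0.1
time_s: 8.43
tcp_pos: [540.5, 24.0, 127.3]
tool_rot: [3.141, -0.001, 0.147]
contact_force: [0.3, 0.6, 1.8]
width: -0.2
grip_force: 0.5
t 8.425 guard xy [-19.1  28.1] z 127.3 rpy [ 3.1414e+00 -1.1000e-03  1.4700e-01] F [0.3 0.6 1.8] w -0.2
```

```bash
for i in 1 2; do python3 -m inch '[[0,0,0.008,0,0,0],[0,0,0.016,0,0,0],[0,0,0.016,0,0,0]]' | egrep 'tcp_pos|contact'; done
```

```text
tcp_pos: [540.7, 24.0, 125.7]
contact_force: [-4.7, -0.2, 14.9]
tcp_pos: [540.9, 24.0, 125.1]
contact_force: [-12.0, 0.5, 33.4]
```

The stop has been reached, at tip height 117 with the force rising steeply. I'll retract, then look.

```bash
python3 -m inch '[[0,0,0,0,0,0],[0,0,-0.03,0,0,0],[0,0,-0.08,0,0,0],[0,0,-0.16,0,0,0],[0,0,-0.26,0,0,0],[0,0,-0.36,0,0,0],[0,0,-0.4,0,0,0],[0,0,-0.4,0,0,0]]'
python3 - <<'E'
from h import *; import cv2
st([0,262,215])
s=grab_frame("side")[90:230,170:330]
cv2.imwrite("pics/c4.png",cv2.resize(s,None,fx=3.5,fy=3.5,interpolation=cv2.INTER_CUBIC))
E
```

```text
time_s: 10.18
tcp_pos: [540.2, 24.1, 219.4]
tool_rot: [3.141, -0.001, 0.147]
contact_force: [0.7, -0.0, 0.1]
width: -0.2
grip_force: 0.0
t 10.175 guard xy [-19.4  28.2] z 219.4 rpy [ 3.1415e+00 -6.0000e-04  1.4700e-01] F [ 0.7 -0.   0.1] w -0.2
shares [ 0.078 -0.935  0.018]
```

View pics/c4.png

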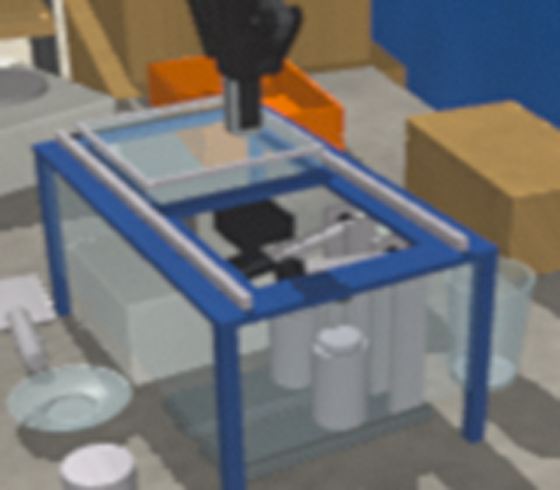

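The paddle lever is down, now at (255,262), and the ball is still up at (290,268). Now around to the cover's far end.

```bash
python3 -m inch '[[0.01,-0.06,0,0,0,0],[0.03,-0.2,0,0,0,0],[0.05,-0.36,0,0,0,0],[0.07,-0.52,0,0,0,0],[0.078,-0.68,0,0,0,0],[0.078,-0.82,0,0,0,0],[0.078,-0.89,0,0,0,0],[0.078,-0.905,0,0,0,0],[0.078,-0.905,0,0,0,0],[0.078,-0.905,0.05,0,0,0]]'
python3 -c "
from h import *
st([0,254,168])"
```

```text
time_s: 11.48
tcp_pos: [538.5, 201.1, 207.5]
tool_rot: [-3.103, -0.001, 0.227]
contact_force: [0.5, -0.2, -0.2]
width: 0.1
grip_force: 0.0
t 11.475 guard xy [  4.9 203.5] z 207.5 rpy [-3.1031e+00 -1.1000e-03  2.2670e-01] F [ 0.5 -0.2 -0.2] w 0.1
shares [-0.003 -0.197  0.166]
```

The arm stopped short with a rotation error, so I'll check the joint ranges.

```bash
python3 -c "
from h import *
o=get_obs();print(np.round(o['q'],3),np.round(o['dq'],3),np.round(o['joint_torque'],1))"
python3 -m inch '[[0,0,-0.05,0,0,0],[0,0,-0.05,0,0,0]]'
python3 -c "
from h import *
o=get_obs();print(np.round(o['q'],3));st([0,254,215])"
```

```text
[ 0.226  0.204 -0.188  1.178  0.038  3.141] [ 0.002  0.075 -0.167 -0.214  0.001 -0.001] [  0.1 -40.5  29.1   0.3   0.1   0. ]
time_s: 11.72
tcp_pos: [538.5, 200.9, 220.7]
tool_rot: [-3.103, -0.001, 0.227]
contact_force: [0.7, 0.6, 0.0]
width: -0.1
grip_force: 0.0
[ 0.225  0.196 -0.17   1.205  0.039  3.14 ]
t 11.725 guard xy [  4.8 203.4] z 220.7 rpy [-3.1029e+00 -8.0000e-04  2.2730e-01] F [0.7 0.6 0. ] w -0.1
shares [-0.003 -0.202  0.031]
```

Joint 6 is at its limit. I'll turn the tool by -90° about its z, which leaves the closing line along the guard's x, and carry on from there.

```bash
python3 -m inch '[[0,0,0,0,0,-0.2],[0,0,0,0,0,-0.4],[0,0,0,0,0,-0.6],[0,0,0,0,0,-0.8],[0,0,0,0,0,-1],[0,0,0,0,0,-1],[0,0,0,0,0,-1]]'
python3 -c "
from h import *
o=get_obs();print(np.round(o['q'],3));st([0,254,215])"
```

```text
time_s: 12.6
tcp_pos: [537.7, 201.0, 219.6]
tool_rot: [-3.113, -0.027, 1.01]
contact_force: [-0.8, -0.1, 0.4]
width: 0.3
grip_force: 0.0
[ 0.226  0.196 -0.171  1.204  0.039  2.357]
t 12.6 guard xy [  4.1 203.5] z 219.6 rpy [-3.1135 -0.0266  1.0104] F [-0.8 -0.1  0.4] w 0.3
shares [ 0.142 -0.143  0.026]
```

```bash
cat >> h.py <<'E'
def turn(yaw):
    R=Ro.from_euler("xyz",get_obs()["tool_rot"]); print("turn",((R.inv()*Ro.from_euler("xyz",[np.pi,0,yaw])).as_rotvec()/np.radians(45)).round(3))
E
python3 -c "
from h import *
turn(1.718);st([0,254,220])"
```

```text
turn [-0.022 -0.045 -0.9  ]
t 12.6 guard xy [  4.1 203.5] z 219.6 rpy [-3.1135 -0.0266  1.0104] F [-0.8 -0.1  0.4] w 0.3
shares [ 0.143 -0.143  0.006]
```

```bash
python3 -m inch '[[0,0,0,-0.02,-0.03,-0.2],[0.04,-0.04,0,-0.022,-0.045,-0.4],[0.08,-0.08,0,-0.022,-0.045,-0.6],[0.12,-0.12,0,-0.022,-0.045,-0.8],[0.143,-0.143,0,-0.022,-0.045,-0.9],[0.143,-0.143,0,-0.022,-0.045,-0.9],[0.143,-0.143,0,-0.022,-0.045,-0.9]]'
python3 -c "
from h import *
o=get_obs();print(np.round(o['q'],3));turn(1.718);st([0,254,168])"
```

```text
time_s: 13.48
tcp_pos: [526.2, 250.0, 221.3]
tool_rot: [-3.141, 0.0, 1.718]
contact_force: [-0.1, -0.7, 0.2]
width: 0.2
grip_force: 0.0
[ 0.333  0.212 -0.147  1.212  0.     1.756]
turn [-0.001  0.     0.   ]
t 13.475 guard xy [-2.000e-01  2.537e+02] z 221.3 rpy [-3.1409e+00  1.0000e-04  1.7182e+00] F [-0.1 -0.7  0.2] w 0.2
shares [0.001 0.001 0.213]
```

```bash
python3 -m inch '[[0,0,0.06,0,0,0],[0,0,0.14,0,0,0],[0,0,0.2,0,0,0],[0,0,0.213,0,0,0],[0,0,0.213,0,0,0],[-0.03,0,0.213,0,0,0],[-0.06,0,0.213,0,0,0],[-0.1,0,0.213,0,0,0],[-0.14,0,0.213,0,0,0]]'
python3 -c "
from h import *
st([0,95,168])"
```

```text
time_s: 14.6
tcp_pos: [531.7, 215.4, 168.5]
tool_rot: [3.141, -0.002, 1.72]
contact_force: [-0.6, 2.1, 1.2]
width: 0.0
grip_force: 1.1
t 14.6 guard xy [2.000e-01 2.187e+02] z 168.5 rpy [ 3.1413e+00 -1.6000e-03  1.7201e+00] F [-0.6  2.1  1.2] w 0.0
shares [-0.495 -0.002  0.001]
```

```bash
python3 -m inch '[[-0.05,0,0,0,0,0],[-0.1,0,0,0,0,0],[-0.15,0,0,0,0,0],[-0.2,0,0,0,0,0],[-0.25,0,0,0,0,0],[-0.3,0,0,0,0,0],[-0.35,0,0,0,0,0],[-0.4,0,0,0,0,0],[-0.44,0,0,0,0,0],[-0.47,0,0,0,0,0],[-0.49,0,0,0,0,0],[-0.49,0,0,0,0,0]]'
python3 -c "
from h import *
st([0,81,168])"
```

```text
time_s: 16.1
tcp_pos: [549.3, 93.7, 167.7]
tool_rot: [-3.14, 0.001, 1.72]
contact_force: [0.3, -0.0, 0.4]
width: 0.3
grip_force: 0.0
t 16.1 guard xy [-0.2 95.7] z 167.7 rpy [-3.1400e+00  1.1000e-03  1.7195e+00] F [ 0.3 -0.   0.4] w 0.3
shares [-0.059  0.001 -0.001]
```

```bash
python3 -m inch '[[-0.02,0,0,0,0,0],[-0.04,0,0,0,0,0],[-0.056,0,0,0,0,0],[-0.056,0,0,0,0,0]]' | egrep 'tcp_pos|contact'; for i in 1 2; do python3 -m inch '[[-0.008,0,0,0,0,0],[-0.016,0,0,0,0,0],[-0.016,0,0,0,0,0]]' | egrep 'tcp_pos|contact'; done
```

```text
tcp_pos: [551.6, 80.0, 167.8]
contact_force: [-0.4, 0.5, 0.8]
tcp_pos: [551.8, 78.8, 168.0]
contact_force: [-1.4, 7.6, -0.3]
tcp_pos: [551.8, 78.6, 168.0]
contact_force: [-2.7, 16.3, 1.8]
```

The cover is against its shut stop. Back off, raise, and verify.

```bash
python3 -m inch '[[0.05,0,0,0,0,0],[0.12,0,0,0,0,0],[0.15,0,-0.06,0,0,0],[0.2,0,-0.2,0,0,0],[0.3,0,-0.3,0,0,0],[0.4,0,-0.36,0,0,0],[0.4,0,-0.36,0,0,0],[0.4,0,-0.36,0,0,0],[0.4,0,-0.36,0,0,0]]'
python3 - <<'E'
from h import *; import cv2
st()
s=grab_frame("side")[90:250,150:330]
cv2.imwrite("pics/c5.png",cv2.resize(s,None,fx=3.5,fy=3.5,interpolation=cv2.INTER_CUBIC))
a=cv2.imread("pics/side0.png").astype(int); b=grab_frame("side").astype(int)
d=abs(a-b).max(2)>60
print("changed px, spray area",d[225:360,240:420].sum(),"petri/tin/spatula",d[165:245,150:215].sum(),"beaker",d[165:205,308:325].sum())
E
```

```text
time_s: 18.48
tcp_pos: [537.6, 170.7, 257.2]
tool_rot: [-3.139, 0.0, 1.719]
contact_force: [0.9, 0.5, 0.2]
width: 0.1
grip_force: 0.0
t 18.475 guard xy [ -0.5 173.6] z 257.2 rpy [-3.1393e+00  4.0000e-04  1.7191e+00] F [0.9 0.5 0.2] w 0.1
changed px, spray area 1031 petri/tin/spatula 0 beaker 0
```

View pics/c5.png

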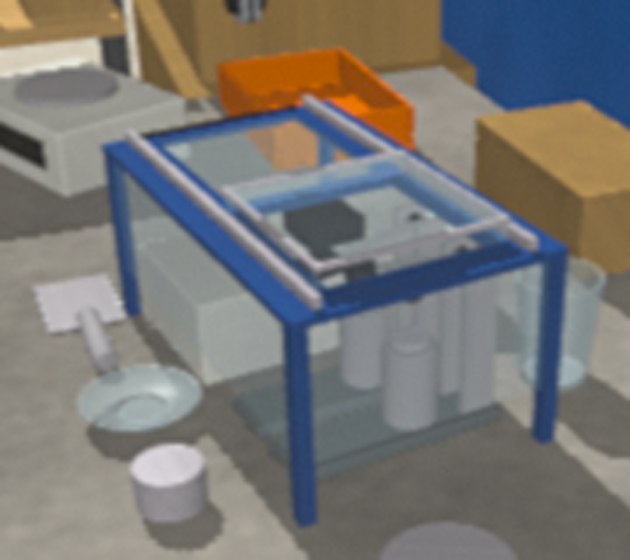

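The cover is shut and the petri dish, tin, spatula and beaker are unchanged. Pixels did change in the spray-can area, so I'll check whether that's only shadow.

```bash
python3 - <<'E'
from h import *; import cv2
a=cv2.imread("pics/side0.png"); b=grab_frame("side")
d=(abs(a.astype(int)-b).max(2)>60); ys,xs=np.nonzero(d[225:360,240:420]); print(xs.min()+240,xs.max()+240,ys.min()+225,ys.max()+225)
for n,i in(("start",a),("now",b)):
    m=cv2.inRange(cv2.cvtColor(i,cv2.COLOR_BGR2HSV),(105,120,40),(130,255,255))[225:360,240:415]
    print(n,[(s[:5].tolist()) for s in cv2.connectedComponentsWithStats(m)[2][1:] if s[4]>100])
r=lambda i:i[200:384,220:440]
cv2.imwrite("pics/c6.png",cv2.resize(np.hstack([r(a),r(b)]),(790,330)))
E
```

```text
257 384 227 264
start [[112, 42, 46, 55, 1610], [18, 62, 39, 51, 1515]]
now [[112, 43, 46, 54, 1600], [18, 62, 39, 51, 1519]]
```

View pics/c6.png

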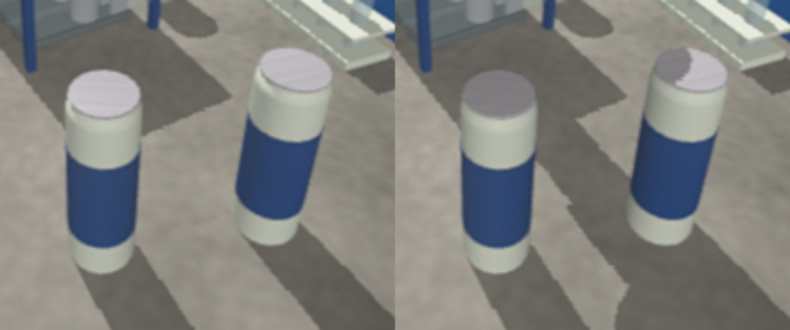

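The change is only the arm's shadow on the lids, and both cans stand where they were. Handing in.

```bash
python3 -c "
from plant import workorder
print(workorder.job_done())"
```

```text
the job is handed in; nothing more can be done
None
```

The job is handed in, with no verdict returned: the cover was pushed open to its stop, the paddle lever pressed down to its stop, and the cover pushed shut to its stop; the side camera showed the ball lever still up after the press and, at the end, no bystander it sees moved, though I didn't check the amber jar.

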